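# Seat the sample lid, free the sagging gate bolt and hold the cage gate ajar

## Robot

A 7-joint arm with a two-finger parallel gripper is mounted at the origin on the work surface. World frame = base frame: x ahead of the robot, y to its left, z up, the work surface at z = 0. Lengths are in m, angles in rad, forces in N, time in s.
With the tool pointing down it reaches from about 0.425 to 1.025 m from the base axis. Payload 9.4 kg.
Tool frame: the origin (TCP) lies at the very end of the fingers, on their centre line; the grasp point (between the pads) lies 19 mm behind it (robot.hold_point_z is the distance from the TCP to the grasp point, in m); z points along the fingers, y is the line along which they close (so a half turn about z gives the same grasp; the last joint's range is limited). The gripper opens to 85 mm and grips with 20 to 120 N. Pads are 22 mm wide; open, the fingers measure 114 mm over their backs; the gripper's body (76 mm by 85 mm) begins 54 mm behind the grasp point. The pads swing forward as they close: fully open they stand 13 mm farther back than shut.
Start: joints at [-1.365, 0.599, -0.003, 1.599, 0.002, 0.943, -0.08], TCP at [0.202, 0.696, 0.231] pointing down, gripper open.
Joint ranges: [-2.57, 2.57], [-0.35, 1.97], [-1.29, 1.29], [0.11, 2.56], [-1.05, 4.19], [0.11, 1.86], [-2.63, 2.63]. Speed limits (rad/s): [2.22, 2.22, 3.01, 3.01, 3.14, 3.14, 3.14].

## Interface

Orientations are given as [roll, pitch, yaw] about the fixed x, y, z axes, in that order (R = Rz(yaw) Ry(pitch) Rx(roll)).
In Python, from rig import robot, vision, readout gives the robot as it stands (robot), with the cameras (vision) and the readings (readout). Calls block until the motion is done:
- robot.move_pose(position, orientation): joint-space move of the TCP to a pose.
- robot.servo_line(position, speed=0.15, attitude=None): straight line of the TCP; attitude=None keeps the orientation; speed is the mean speed in m/s.
- robot.move_joints(angles): joint-space move.
- robot.command_gripper(opening, squeeze=None): finger opening in m; squeeze is the grip in N (None keeps the last); returns when the fingers have stopped.
- robot.pause(seconds).
- robot.solve_ik(position, orientation): joint angles nearest the present ones, or None.
- readout.read_state(): the state.
- vision.capture(name): name is "scene" or "top" or "wrist"; returns a dict with "image" (400x640x3 uint8, red, green, blue), "camera_matrix" (3x3 intrinsics, pixels), "world_from_camera" (4x4, takes a point from camera to world coordinates). Camera axes: x right, y down, z forward; pixel columns grow to the right and rows downward; lengths in m; the calibration is good to about 2 mm. A picture is of the moment at which its call begins. There is no depth.
A pose or a line that the arm cannot do raises robot.MotionError and nothing moves.
- robot.job_done(): hands the job in; it is judged then, once.
The state is a dict: "time": time; "joint_pos": joint angles; "qd": joint speeds; "tau": joint torques, N m; "tool_pos": TCP position; "ee_rot": TCP orientation; "ft_force": force on the tool from outside, world axes, zero at the start; "moment": the same for the moment, N m; "width": finger opening in m; "gripper_force": force on a finger pad.
Only numpy, scipy, OpenCV 4.12 (cv2) and the standard library are available. Lean on these libraries where they do the work, as an engineer would, in place of code of your own. Each camera call takes 0.05 s, during which the arm holds its last target. There are 200 camera calls.

## Task

Get the water sample ready to go into the bench sample cage: first press the one jar lid that still stands proud fully down onto its jar. Then lift the cage's sagging gate bolt over the bent tongue of its keeper while pulling it back clear of the keeper, and pull the self-closing gate ajar, by about 9 cm at its free edge, without shifting the loose glassware and bottles around. Finish while still holding the gate there with the fingers, at rest, for a colleague to slide the jar in: do not let go.

Things in the scene. Friction and masses are not known exactly. Their poses are not given: they have to be found in the camera images.
- cap_top (a point): centre of the top face of the white round lid to press: 56 mm across, 20 mm thick, 9 to 12 mm proud, grey neck showing under it. Its white jar, 60 mm across, stands in a 78 mm square grey holder fixed to the bench. Two like jars stand close by (centres 90 to 120 mm apart), lids already home (tops 96 mm above the bench).
- cap (a joint): how far that lid has been pressed down, m: at 0 its top is 108 mm above the bench, at 0.012 it is fully home (top 96 mm above the bench, hard stop). Starts between 0 and 0.003. It slides straight down against about 4 N of friction, without a spring, and stays where it is left.
- cage: open-topped sample cage of aluminium bars, 220 x 320 mm, 146 mm high, fixed to the bench, two white bottles inside (130 mm tall, standing on its 12 mm floor). Origin at the centre of its underside, x axis pointing away from the gate (the gate is the side at x = -100 mm), y along the gate from its free end to its hinge, z up.
- gate_hinge (a point): point on the gate's upright hinge axis, 118 mm above the bench, at the cage's +y front corner (x -100, y +135 mm in the cage frame); axes as the cage.
- gate_leaf: the barred gate with all that it carries: 252 mm wide from the hinge axis (its origin, at bench level) to its free edge along its -y axis, 14 mm thick, from 30 to 140 mm above the bench; x points into the cage when closed. On its outer face two tall guide staples carry the bolt (their tops 147 mm above the bench).
- gate (a joint): angle of the gate, rad: 0 closed, grows as its free edge swings out of the cage, in the cage's -x direction, towards the robot (clockwise about the hinge seen from above), to 1.2. A spring drives it shut: 1.2 N m/rad x (angle + 0.4 rad), 0.5 N m closed, 0.9 N m at 0.35 rad. 0.35 rad leaves about 90 mm at the free edge.
- bolt_grip (a point): centre of the bolt's upright steel knob: cylinder 20 mm across, 40 mm high, on a 10 mm neck standing on the bolt bar. With the bolt at rest it is 178 mm above the bench (knob from 158 to 198 mm), 23 mm outside the gate's middle plane, 195 mm from the hinge axis along the gate; nothing near it stands higher than 158 mm. Axes as the gate's; moves with the bolt.
- bolt_lift (a joint): how far the bolt (about 0.3 kg, a square steel bar of 12 mm, 172 mm long) is lifted in its guides, m: 0 hanging at rest, 0.018 top stop. It hangs by its weight and drops when let go.
- bolt_draw (a joint): how far the bolt is pulled back, along the gate towards the hinge (gate +y), m: 0 fully in the keeper, 0.038 stop. About 2.5 N friction, no spring. Unlifted it catches at 6 mm; lifted by more than 10 mm it passes the tongue; beyond 0.020 it is clear of tongue and front strap, the gate can move and the bolt may sag again.
- keeper_tongue (a point): the steel keeper on the fixed post beside the gate's free edge, open on top, 28 mm long, its middle 76 mm from the bolt's knob along the cage's -y: a floor, a front strap that stops the bolt (so the gate) moving outward, and on the gate's side a bent-up tongue, behind which the 10 mm downturned nose of the bolt's end hangs. Point: the tongue's top, 111 mm above the bench.
- spray: loose spray bottle, 56 mm across, 172 mm tall, origin at its foot; leave alone
- beaker: loose open glass beaker, 68 mm across, 80 mm tall, origin at its foot; leave alone
- dish_a: loose clear petri dish, 72 mm across, 14 mm high, origin at its underside; leave alone
- dish_b: a second such petri dish; leave alone
- amber: loose amber glass jar with a black lid, 60 mm across, 140 mm tall, origin at its foot; leave alone
- stock_a: loose white sample bottle, 60 mm across, 130 mm tall, inside the cage, origin at its foot; leave alone
- stock_b: a second such bottle inside the cage; leave alone

How it is judged:
By the outcome, as a careful person would: the job done as asked, in the order asked, and still so for the second after the job is handed in, while the arm keeps its last pose, push and grip.
It also fails if it takes over 48 s, if anything falls off the work surface, if the arm or the gripper's body presses on something with over 40 N, if the wrist force passes 120 N, or if a joint passes its speed limit or range.

## Working session

There is one attempt and no reset: what is moved stays moved. The work goes in short steps, each a Python script; the robot and the scene stay as the last script left them, time stands still between calls to the robot, and variables do not carry over. Pictures are saved under pics/ and viewed, at most 10 in all, crops included, and the job is handed in when it is done.

```bash
ls; mkdir -p pics
python3 - <<'E'
from rig import robot, vision, readout
import cv2,pickle
for n in("scene","top","wrist"):
    c=vision.capture(n); pickle.dump(c,open(f"pics/{n}0.pkl","wb")); cv2.imwrite(f"pics/{n}0.png",c["image"][:,:,::-1])
    print(n,c["camera_matrix"].tolist(),c["world_from_camera"].round(3).tolist())
s=readout.read_state();print(s, robot.hold_point_z)
E
```

```text
pics
rig.py
scene [[405.39622285734373, 0.0, 318.88878100523027], [0.0, 405.39622285734373, 199.7930396151607], [0.0, 0.0, 1.0]] [[-0.844, 0.448, -0.294, 0.822], [0.536, 0.717, -0.446, 0.345], [0.011, -0.534, -0.846, 0.9], [0.0, 0.0, 0.0, 1.0]]
top [[392.7368990558545, 0.0, 316.64170857444446], [0.0, 392.7368990558545, 203.6527930636969], [0.0, 0.0, 1.0]] [[0.026, -0.998, 0.053, 0.509], [-0.999, -0.028, -0.038, -0.037], [0.039, -0.052, -0.998, 0.984], [0.0, 0.0, 0.0, 1.0]]
wrist [[347.1412901784028, 0.0, 318.84428289864303], [0.0, 347.1412901784028, 204.259998441528], [0.0, 0.0, 1.0]] [[0.278, 0.919, 0.28, 0.131], [0.961, -0.266, -0.082, 0.717], [-0.001, 0.292, -0.957, 0.374], [0.0, 0.0, 0.0, 1.0]]
{'time': 0.15, 'joint_pos': array([-1.36469909,  0.59995512, -0.00253075,  1.59993322,  0.00179902,
        0.94292138, -0.07979809]), 'qd': array([ 0.00128642, -0.00239186,  0.00114155, -0.00223562,  0.00049999,
       -0.00049148, -0.00283537]), 'tau': array([ 2.80006861e-03, -7.76989675e+01,  1.56678703e+00, -2.58239543e+01,
        1.24958390e-02,  6.77682416e-03, -4.40340074e-06]), 'tool_pos': array([0.20222165, 0.6958572 , 0.23061019]), 'ee_rot': array([-3.14038374e+00,  1.22507224e-04,  2.85884473e+00]), 'ft_force': array([0.27564128, 1.04643352, 0.68527899]), 'moment': array([ 0.01826681,  0.03929147, -0.02868038]), 'gripper_force': 0.0, 'width': 0.08525844780473994} 0.0187
```

View pics/scene0.png

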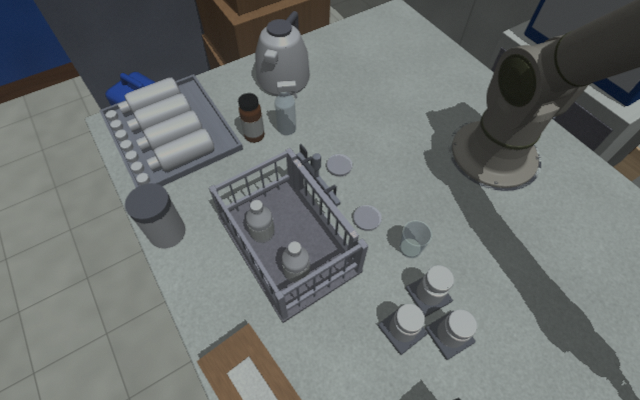

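View pics/top0.png

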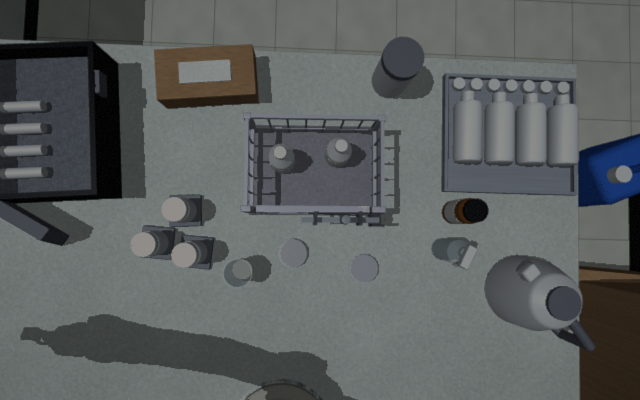

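The scene view shows three jars bottom right (lids near 437,280; 408,320; 460,325) and the gate bolt near (315,165). In the top view the jars are at (180,209), (152,243), (187,254), and the gate front runs along row ~212, with the knob near (345,218). I'll enlarge both areas.

Run:
```python
import cv2,numpy as np
t=cv2.imread("pics/top0.png");s=cv2.imread("pics/scene0.png")
r=lambda i,x,y:cv2.convertScaleAbs(cv2.resize(i[y:y+75,x:x+100],None,fx=4,fy=4,interpolation=2),alpha=1.5)
cv2.imwrite("pics/m1.png",np.vstack([np.hstack([r(t,125,195),r(t,290,180)]),np.hstack([r(s,385,265),r(s,275,130)])]))
```

```text
(no output)
```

View pics/m1.png

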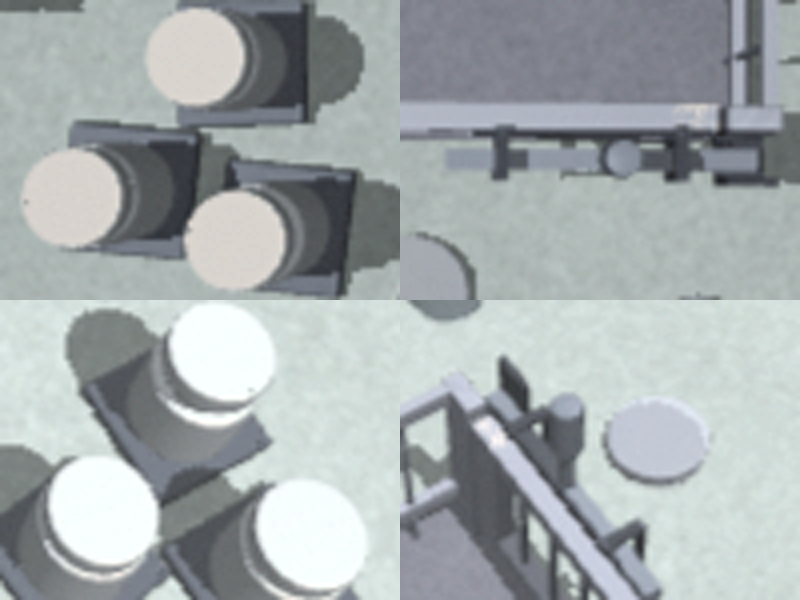

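The montage shows three lids in the top-left and bottom-left crops. The knob's top face is at top (345.3,219.5) and scene (316.8,156). I'll triangulate them all.

```bash
cat > h.py <<'E'
import numpy as np,cv2,pickle
def ray(c,p):
    d=np.linalg.inv(c["camera_matrix"])@[p[0],p[1],1]; T=c["world_from_camera"]; d=T[:3,:3]@d
    return T[:3,3],d/np.linalg.norm(d)
def plane(c,p,z):
    o,d=ray(c,p); return o+d*(z-o[2])/d[2]
def tri(a,p,b,q):
    o1,d1=ray(a,p);o2,d2=ray(b,q)
    t=np.linalg.lstsq(np.c_[d1,-d2],o2-o1,rcond=None)[0]
    x,y=o1+t[0]*d1,o2+t[1]*d2
    return (x+y)/2,np.linalg.norm(x-y)
def proj(c,X):
    T=np.linalg.inv(c["world_from_camera"]); v=c["camera_matrix"]@(T[:3,:3]@np.array(X)+T[:3,3]); return v[:2]/v[2]
E
python3 - <<'E'
from h import *
t=pickle.load(open("pics/top0.pkl","rb"));s=pickle.load(open("pics/scene0.pkl","rb"))
def lids(c,x0,x1,y0,y1,thr):
    g=c["image"][y0:y1,x0:x1].min(2); g=cv2.resize(g,None,fx=4,fy=4,interpolation=cv2.INTER_CUBIC)
    out=[]
    for k in cv2.findContours((g>thr).astype(np.uint8),0,1)[0]:
        if cv2.contourArea(k)>5000:
            e=cv2.fitEllipse(cv2.convexHull(k)); out.append((np.array([x0+(e[0][0]-1.5)/4,y0+(e[0][1]-1.5)/4]),np.array(e[1])/4))
    return out
print(t["image"][209,180],t["image"][209,205],s["image"][280,437],s["image"][294,437])
L=lids(t,125,225,190,275,133);S=lids(s,385,485,260,355,150)
print(L);print(S)
for p,a in L:
    for q,b in S:
        X,e=tri(t,p,s,q)
        if e<.015: print(p,q,X.round(4),round(e,4), plane(t,p,.1)[:2].round(4))
print("knob",tri(t,(345.3,219.5),s,(316.8,156)),plane(t,(345.3,219.5),.198))
for n,p,z in [("hingecorner",(247.5,212),.146),("freecorner",(384,212),.146),("back L",(247,118),.146),("back R",(382,118),.146),("dishA",(293,252),.014),("dishB",(364,268),.014),("beaker",(238,273),.08),("boltL",(290+44/4,180+160/4),.13),("boltR",(290+357/4,180+159/4),.13)]: print(n,plane(t,p,z).round(4))
E
```

```text
[145 142 138] [65 70 69] [166 170 170] [166 171 170]
[(array([183.21760178, 254.81295013]), array([23.6666584 , 24.41488457])), (array([142.25475883, 244.06878662]), array([23.38530731, 24.10089684])), (array([173.15697479, 208.8347435 ]), array([23.17772675, 23.94663239]))]
[(array([462.89832306, 322.99578094]), array([24.73983574, 30.10710716])), (array([410.46928406, 317.1088028 ]), array([24.82011223, 28.64136314])), (array([440.37959671, 277.26309013]), array([23.02736473, 27.65006447]))]
[183.21760178 254.81295013] [440.37959671 277.26309013] [0.4343 0.2202 0.1051] 0.0008 [0.4342 0.2214]
[142.25475883 244.06878662] [462.89832306 322.99578094] [0.4549 0.3147 0.0932] 0.0011 [0.4557 0.3116]
[173.15697479 208.8347435 ] [410.46928406 317.1088028 ] [0.5353 0.2502 0.0929] 0.0004 [0.5352 0.2478]
knob (array([ 0.52008789, -0.12564009,  0.19474518]), np.float64(0.00034090034502113535)) [ 0.5201736  -0.12538328  0.198     ]
hingecorner [0.5314 0.0772 0.146 ]
freecorner [ 0.5392 -0.2143  0.146 ]
back L [0.7331 0.0853 0.146 ]
back R [ 0.7437 -0.2065  0.146 ]
dishA [ 0.4398 -0.019   0.014 ]
dishB [ 0.4046 -0.1948  0.014 ]
beaker [0.3943 0.1028 0.08  ]
boltL [ 0.5176 -0.0366  0.13  ]
boltR [ 0.5226 -0.2075  0.13  ]
```

The proud lid is at (0.434, 0.2195). Its triangulated height is 12 mm above the two lids already home (0.093), so it is the one to press. The knob is at (0.520, -0.125), and the bolt length checks out at 171 mm. Cage yaw is about 0.03. I'll press the lid next.

Run:
```python
from rig import robot, vision, readout
import numpy as np
R=lambda y:[np.pi,0,y]
for y in (np.pi/2+.03,-np.pi/2+.03):
    for p in ([.434,.2195,.13],[.52,-.125,.165],[.447,-.09,.18]):
        print(y,robot.solve_ik(p,R(y)))
yaw=np.pi/2+.03
robot.command_gripper(0.0,40)
robot.move_pose([.434,.2195,.135],R(yaw))
s0=readout.read_state(); print(s0["time"],s0["tool_pos"],s0["ee_rot"],s0["ft_force"],s0["width"])
robot.servo_line([.434,.2195,.112],.08)
f0=readout.read_state()["ft_force"][2]
for z in np.arange(.108,.088,-.002):
    robot.servo_line([.434,.2195,z],.03)
    s=readout.read_state(); f=s["ft_force"][2]-f0
    print(round(z,3),s["tool_pos"].round(4),round(f,1),round(s["time"],2))
    if f>18: break
```

```text
1.6007963267948966 [-0.76321949  0.4904676   0.2497178   2.24182637 -0.27854436  0.43716063
 -0.25841806]
1.6007963267948966 [-0.16769288  0.49653855  0.42487517  2.1165944  -0.35718329  0.59636419
  0.54039613]
1.6007963267948966 [-0.35294616  0.4143565   0.58762886  2.27485306 -0.43459703  0.55872327
  0.5995998 ]
-1.5407963267948965 [-0.24610062  0.51216879 -0.47011711  2.20964806  0.46795163  0.51457803
  2.09408671]
-1.5407963267948965 [-0.54441779  0.73741861  1.11192898  2.13668589 -0.91361711  0.86549027
 -1.9749911 ]
-1.5407963267948965 [-0.64509623  0.60498982  1.11583477  2.28861922 -0.84303432  0.75356259
 -2.03648599]
2.8583 [0.4341516  0.22081324 0.13504435] [ 3.14116125e+00 -6.78723937e-04  1.60298746e+00] [0.36677465 0.51723793 0.42501469] 0.00018940327366035974
0.108 [0.434  0.2195 0.1081] -0.1 3.58
0.106 [0.434  0.2195 0.106 ] 0.2 3.83
0.104 [0.434  0.2195 0.1039] 0.0 4.08
0.102 [0.4339 0.2195 0.1018] -0.4 4.33
0.1 [0.4339 0.2195 0.0998] -0.4 4.58
0.098 [0.434  0.2195 0.0978] 0.3 4.83
0.096 [0.434  0.2195 0.0961] 5.1 5.08
0.094 [0.4341 0.2195 0.0958] 34.8 5.33
```

The force only rose at 0.096, with no 4 N of sliding before it. I'll check that before trusting the press.

Run:
```python
from rig import robot, vision, readout
from h import *
c=vision.capture("scene");i1=c["image"][255:355,380:490]
robot.servo_line([.434,.2195,.2],.2)
w=vision.capture("wrist");s=vision.capture("scene");t=vision.capture("top")
for n,c in(("wrist",w),("scene",s),("top",t)): pickle.dump(c,open(f"pics/{n}1.pkl","wb"))
a=pickle.load(open("pics/scene0.pkl","rb"))["image"][255:355,380:490]
f=lambda i:cv2.resize(i,(400,300))[:,:,::-1]
cv2.imwrite("pics/m2.png",np.vstack([np.hstack([f(a),f(i1)]),np.hstack([f(s["image"][255:355,380:490]),f(w["image"])])]))
print(readout.read_state()["time"],readout.read_state()["ft_force"])
```

```text
6.2167 [-0.38766343 -0.33057571  0.25438025]
```

View pics/m2.png

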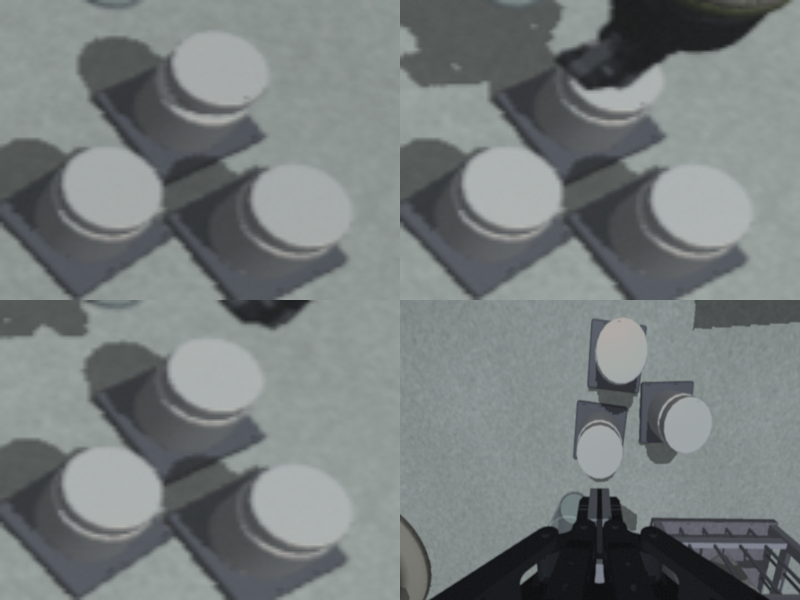

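Comparing before (top left) and after (bottom left), the lid is now as low as its neighbours, with the same thin neck ring. The hard stop at 0.096 with 35 N agrees, so it is home. Next I'll grasp the knob.

Run:
```python
from rig import robot, vision, readout
import numpy as np
from h import *
yaw=np.pi/2+.03; R=[np.pi,0,yaw]
robot.command_gripper(0.06,40)
robot.move_pose([.52,-.1253,.25],R)
w=vision.capture("wrist"); pickle.dump(w,open("pics/wrist2.pkl","wb"))
robot.servo_line([.52,-.1253,.166],.12)
w=vision.capture("wrist"); cv2.imwrite("pics/w3.png",w["image"][:,:,::-1])
s=readout.read_state(); print(s["time"],s["tool_pos"],s["ft_force"],s["width"])
w=pickle.load(open("pics/wrist2.pkl","rb")); print(proj(w,[.52,-.1253,.198])); cv2.imwrite("pics/w2.png",w["image"][:,:,::-1])
```

```text
9.1167 [ 0.52042266 -0.1253144   0.16664187] [-0.13119192 -0.30347412  0.53903615] 0.06036778600057467
[318.35717073 231.36573067]
```

View pics/w3.png

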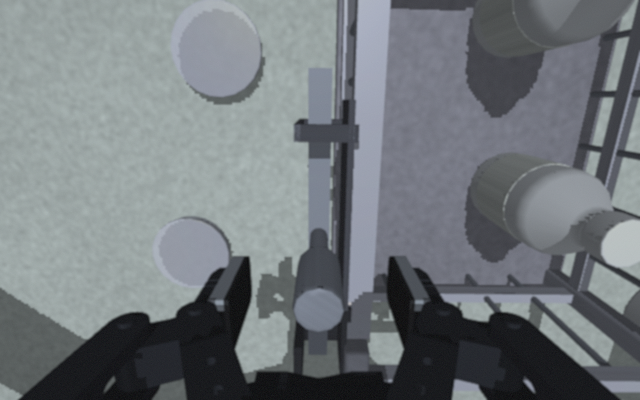

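The knob top at (319,307) sits midway between the fingers (247 and 390) with nothing in the way. I'll close, lift and draw.

Run:
```python
from rig import robot, vision, readout
import numpy as np
def show(l):
    s=readout.read_state(); print(l,round(s["time"],2),s["tool_pos"].round(4),s["ft_force"].round(1),s["moment"].round(2),round(s["width"],4),round(s["gripper_force"],1))
robot.command_gripper(0.0,60); show("grip")
p=readout.read_state()["tool_pos"].copy(); p[:2]=[.52,-.1253]
y=np.array([-np.sin(.03),np.cos(.03),0])
p=np.array([.52,-.1253,.166])
a=p+[0,0,.0145]; robot.servo_line(a,.04); show("lift")
for d in (.008,.016,.024,.031):
    robot.servo_line(a+d*y,.05); show(d)
```

```text
grip 9.57 [ 0.5203 -0.1253  0.1665] [-1.5 -0.5  6. ] [ 0.06  0.24 -0.01] 0.0183 58.4
lift 10.08 [ 0.52   -0.1253  0.1806] [ 1.  -0.2 -3.4] [-0.04 -0.25  0.  ] 0.0183 58.6
0.008 10.39 [ 0.5198 -0.1167  0.1804] [ 0.9 -0.2 -3.1] [ 0.   -0.37 -0.03] 0.0184 58.7
0.016 10.7 [ 0.5196 -0.1085  0.1805] [ 2.5  1.1 -2.8] [ 0.13 -0.46 -0.07] 0.0187 58.7
0.024 11.01 [ 0.5194 -0.1006  0.1805] [ 2.5  1.1 -3.2] [ 0.18 -0.54 -0.02] 0.0184 58.7
0.031 11.3 [ 0.5192 -0.0937  0.1805] [ 2.1  2.1 -2.8] [ 0.11 -0.7  -0.02] 0.0182 58.7
```

Run:
```python
from rig import robot, vision, readout
import cv2
w=vision.capture("wrist"); cv2.imwrite("pics/w4.png",w["image"][:,:,::-1])
```

```text
(no output)
```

View pics/w4.png

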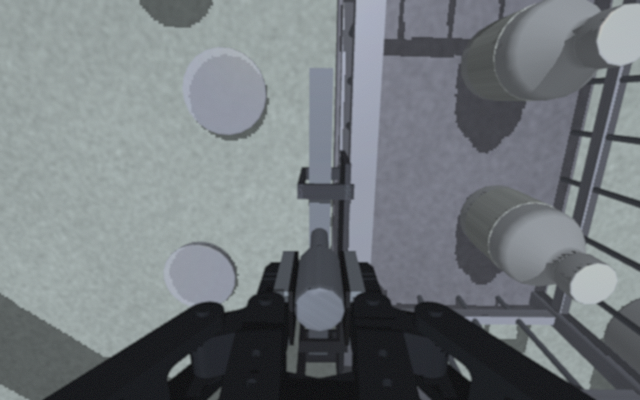

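The bolt moved with the fingers: the knob is still at (320,307) and the guide staple shifted from row 132 to 190. It is drawn 31 mm, so I'll swing the gate about the hinge.

Run:
```python
from rig import robot, vision, readout
import numpy as np
from h import *
x=np.array([np.cos(.03),np.sin(.03),0]);y=np.array([-np.sin(.03),np.cos(.03),0])
k=np.array([.52,-.1253,.1805]); H=k+.195*y+.023*x; v=k+.031*y-H
for th in np.linspace(0,.356,11)[1:]:
    c,s=np.cos(th),np.sin(th); q=H+np.array([[c,s,0],[-s,c,0],[0,0,1]])@v
    robot.servo_line(q,.04,[np.pi,0,np.pi/2+.03-th])
    st=readout.read_state(); print(round(th,3),round(st["time"],2),(st["tool_pos"]-q).round(4),st["ft_force"].round(1),st["moment"].round(2),round(st["width"],4))
    if np.linalg.norm(st["ft_force"])>30: break
robot.pause(.3)
for n in("top","wrist","scene"):
    c=vision.capture(n); pickle.dump(c,open(f"pics/{n}5.pkl","wb")); cv2.imwrite(f"pics/{n}5.png",c["image"][:,:,::-1])
st=readout.read_state();print(st["tool_pos"],st["ee_rot"],np.abs(st["qd"]).max(),H)
```

```text
0.036 11.65 [0.0002 0.0004 0.0001] [ 3.6  1.7 -3.7] [ 0.5  -0.9  -0.06] 0.0183
0.071 11.95 [0.0003 0.0002 0.0001] [ 3.3  2.9 -3.5] [ 0.58 -0.95  0.  ] 0.0182
0.107 12.25 [ 0.0004 -0.0001  0.0001] [ 3.9  2.5 -3.4] [ 0.48 -1.05  0.04] 0.0186
0.142 12.55 [ 0.0004 -0.0001  0.0001] [ 5.8  1.7 -3.4] [ 0.39 -1.13  0.06] 0.0182
0.178 12.85 [ 0.0005 -0.0002  0.0001] [ 4.4  1.5 -3.3] [ 0.24 -1.19  0.03] 0.0188
0.214 13.15 [ 0.0005 -0.0002  0.0001] [ 4.8  1.5 -3.3] [ 0.21 -1.24  0.03] 0.0183
0.249 13.45 [ 0.0006 -0.0002  0.0001] [ 5.5 -0.4 -3.1] [ 0.13 -1.29  0.02] 0.0185
0.285 13.75 [ 0.0007 -0.0003  0.0001] [ 4.9  0.1 -3.2] [ 0.07 -1.36 -0.01] 0.0184
0.32 14.05 [ 0.0007 -0.0003  0.0002] [ 5.1  0.2 -2.8] [-0.02 -1.39 -0.04] 0.0183
0.356 14.35 [ 0.0008 -0.0004  0.0002] [ 5.2 -1.1 -3.1] [-0.12 -1.44  0.03] 0.0187
[ 0.46373694 -0.07811968  0.18065312] [3.14043700e+00 2.04984773e-04 1.24746783e+00] 0.0017378030965502702 [0.53714053 0.07030215 0.1805    ]
```

View pics/wrist5.png

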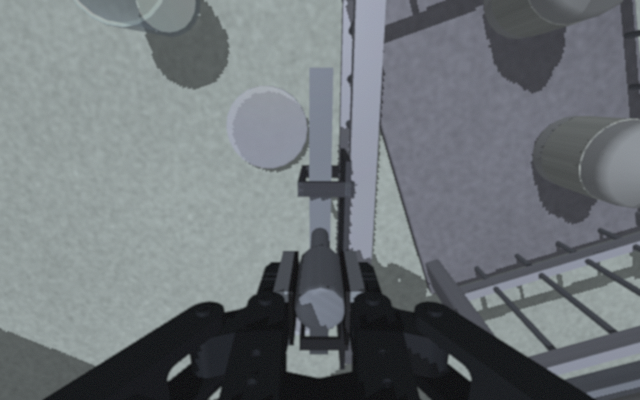

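View pics/scene5.png

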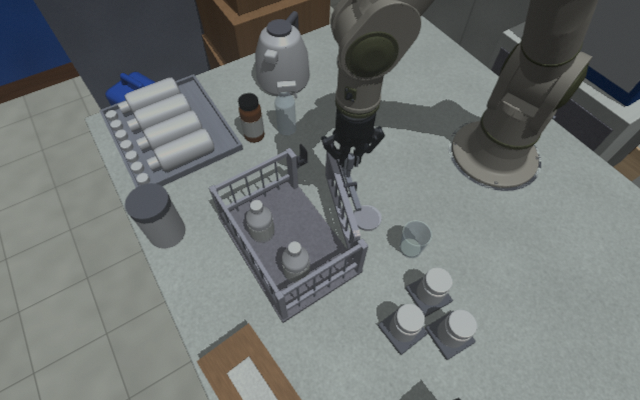

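The gate stands ajar at about 0.35 rad, with the knob (320,307) still held and the bolt 31 mm back. The dishes, beaker and bottles are where they started, and all three lids are level. I'll hand it in.

```bash
python3 -c "
from rig import robot, vision, readout
print(robot.job_done())"
```

```text
the job is handed in; nothing more can be done
None
```

The proud lid is pressed fully home, the bolt is lifted and drawn back 31 mm clear of the keeper, and the fingers are holding the gate at rest at about 0.35 rad (roughly 9 cm at the free edge); the job is handed in, with no loose item seen to move.

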